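# Hold the label unwinder's sprung tension arm off the roll

### The job

A colleague is about to change the roll on the table-top label unwinder and needs its sprung tension arm held out of the way. Take the upright knob at the end of the arm and, with the arm still at rest, pull it straight out along the arm, away from the pivot, fully to its stop, which frees the arm from its notch; then swing the arm away from the roll against its spring, all the way round to its stop. Finish the program still holding the arm there by its knob, and leave the small things lying around where they are.

Things in the scene. Friction and masses are not known exactly. Their poses are not given: they have to be found in the camera images.
- unwinder: label unwinder fixed to the worktop: grey base plate 130 x 185 mm, top 12 mm high; on it a lying white label roll, 96 mm across, top 51 mm high (spindle to 60 mm), centred at (-5, +40) mm in this frame; pivot post of the tension arm at (+30, -60) mm; origin at the middle of the plate's underside, on the worktop, z up; its yaw varies
- pivot (a point): the upright axis about which the tension arm swings, at height 78 mm above the worktop, at (+30, -60) mm in the unwinder's frame
- knob_post: black upright round knob, 18 mm in diameter, 48 mm tall, with a 24 mm collar on its lowest 6 mm; it stands on the slide at the outer end of the arm. Origin at the centre of its underside, 74 mm above the worktop; top at 122 mm. At rest its axis is 120 mm from the pivot, pulled out 140 mm. Its own +x axis points outward along the arm
- knob_grip (a point): point on the knob's axis, 34 mm above its underside (108 mm above the worktop), a good height for the middle of the finger pads
- pull_knob (a joint): how far the knob and its slide are pulled out along the arm: 0 (in, at rest) to 0.020 m (stop). The spring pulls it back in with 4.5 N at rest and 7.5 N at the stop. A pin under the slide sits in a notch and blocks the swing until the slide is out by about 16 mm; once the arm has swung a few degrees the pin rides on the rim of the sector, which then keeps the slide at least about 16 mm out
- tension_arm (a joint): swing of the arm: 0 (at rest with its rubber roller at the roll) to 0.9 rad (stop), counter-clockwise seen from above, away from the roll. At rest the arm points 155 degrees counter-clockwise from the unwinder's +x axis. Its spring pushes it back to 0 with 0.36 N m at rest and 0.94 N m at the stop (about 7 N at the knob); let go, it swings back
- vial_a: loose bystander: small white vial with grey cap, 27 mm across, 52 mm tall; origin at the centre of its underside
- strip_box: loose bystander: small carton, 48 x 63 x 37 mm; origin at the centre of its underside
- slide_tray: loose bystander: open grey slide tray, 46 x 75 x 17 mm; origin at the centre of its underside
- sample_cup: loose bystander: small light cup, 26 mm across, 28 mm tall; origin at the centre of its underside
- pen: loose bystander: pen, 145 mm long, lying flat; origin at the centre of its underside

How it is judged:
By the outcome, as a careful person would: the job done as asked, in the order asked, and still so for the second after the job is handed in, while the arm keeps its last pose, push and grip.
It also fails if it takes over 32 s, if anything falls off the work surface, if the arm or the gripper's body presses on something with over 40 N, if the wrist force passes 120 N, or if a joint passes its speed limit or range.

### The arm

A 6-joint arm with a two-finger parallel gripper is mounted at the origin on a cart in front of the work surface, level with it; the furniture and walls round the work are solid. World frame = base frame: x ahead of the robot, y to its left, z up, the work surface at z = 0. Lengths are in m, angles in rad, forces in N, time in s.
With the tool pointing down it reaches from about 0.375 to 0.9 m from the base axis. Payload 3.1 kg.
Tool frame: the origin (TCP) lies on the centre line of the jaws, within the pads' length; the fingertips stand 8 mm ahead of it and the grasp point (between the pads) lies 11 mm behind it; z points along the fingers, y is the line along which they close (so a half turn about z gives the same grasp; the last joint's range is limited). The gripper opens to 85 mm and grips with 20 to 120 N. Pads are 22 mm wide; open, the fingers measure 114 mm over their backs; the gripper's body (76 mm by 85 mm) begins 54 mm behind the grasp point. The pads swing forward as they close: fully open they stand 13 mm farther back than shut.
Start: joints at [1.095, 0.527, 1.433, -0, 1.181, -0.178], TCP at [0.183, 0.597, 0.239] pointing down, gripper open.
Joint ranges: [-3.08, 3.08], [-0.75, 2.2], [0.22, 2.44], [-1.43, 4.57], [0, 2.65], [-2.85, 2.85]. Speed limits (rad/s): [2.79, 2.79, 3.14, 3.14, 3.14, 3.14].

### API

Orientations are given as a unit quaternion [x, y, z, w].
In Python, from station import * gives the robot as it stands.
- The arm moves only by the tool play_rows, never from a script. Its argument "rows" is a list of rows, each a list of 3 entries, a list of its own where there are three numbers: the turn, a rotation vector about the tool's x, y, z in degrees, then the shift along the tool's x, y, z in mm, then the closure, from 0 (fully open) to 1 (shut). In form: [[[ax, ay, az], [dx, dy, dz], jaw], ...]. A call has 1 to 12 rows; each row shifts and turns the commanded pose from where the row before left it, along the tool's axes as they then stand; what a row does not reach is not made up. A row lasts 1/12 s, in which the tool goes at most 41.7 mm and 7.16 degrees, less where a joint would pass 70% of its speed; a pose out of reach is approached as far as the arm can. A call with a gripper value outside its range is refused whole. The fingers move at their own pace and stop on an object; "grip_force" is the grip in N (left out, the last holds). Time passes only in rows, so rows that do not move let the fingers close. It gives the time, the measured TCP pose, the force, the opening and the grip force at its end, in the units of the state.
- sense(): the state, without advancing time (a new reading comes with each control period).
- snapshot(name): name is "side" or "top"; returns (picture, depth): 384x512x3 uint8, red, green, blue; 384x512 float32, m along the optical axis (not along the pixel's ray), 0 where there is no reading.
- get_calibration(name): a dict with "vfov" (degrees; the focal length in pixels is half the picture's height over the tangent of half this angle, whatever the lens; pixels are square), "cx", "cy" (the principal point, pixels), "xyz" and "attitude" of the camera in the world. Camera axes: x right, y down, z forward; pixel columns grow to the right and rows downward; lengths in m; the calibration is good to about 2 mm. A picture is of the moment at which its call begins. get_calibration takes no time and is no camera call.
- sign_off(): hands the job in; it is judged then, once.
The state is a dict: "t": time; "q": joint angles; "qd": joint speeds; "tau": joint torques, N m; "tcp_pos": TCP position; "tool_rot": TCP orientation; "force": force on the tool from outside, world axes, zero at the start; "ft_torque": the same for the moment, N m; "finger_gap": opening from 0.0 (shut) to 1.0 (fully open); "gripper_force": force on a finger pad.
Only numpy, scipy, OpenCV 4.12 (cv2) and the standard library are available. Lean on these libraries where they do the work, as an engineer would, in place of code of your own. Each camera call takes 0.05 s, during which the arm holds its last target. There are 200 camera calls.

## Working session

There is one attempt and no reset: what is moved stays moved. The work goes in short steps, Python scripts to look and compute and a tool call to move; the robot and the scene stay as the last step left them, time stands still between calls to the robot, and variables do not carry over. Pictures are saved under pics/ and viewed, at most 10 in all, crops included, and the job is handed in when it is done.

Besides the shell and the picture viewer there is one more tool, called after "Call:" as name(argument=value, ...) on one line, values as JSON. play_rows: Moves the arm, as the interface text tells. Its arguments: {"type":"object","properties":{"rows":{"type":"array","items":{"type":"array"}},"grip_force":{"type":"number"}},"required":["rows"]}

```bash
mkdir -p pics; cat > h.py <<'E'
from station import *
import numpy as np, cv2
from scipy.spatial.transform import Rotation as R
def cam(n):
    c=get_calibration(n); a=np.array(c["attitude"],float)
    M=R.from_quat(a).as_matrix() if a.size==4 else a.reshape(3,3) if a.size==9 else None
    return (192/np.tan(np.radians(c["vfov"])/2),c["cx"],c["cy"],np.array(c["xyz"]),M)
def ray(n,u,v):
    f,cx,cy,o,M=cam(n); return o,M@np.array([(u-cx)/f,(v-cy)/f,1])
def onplane(n,u,v,z):
    o,d=ray(n,u,v); return o+d*(z-o[2])/d[2]
def cloud(n,dep):
    f,cx,cy,o,M=cam(n); v,u=np.mgrid[:384,:512]
    return np.stack([(u-cx)/f*dep,(v-cy)/f*dep,dep],-1)@M.T+o
E
python3 - <<'E'
from h import *
s=sense(); print({k:np.round(v,3) for k,v in s.items()})
ims=[]
for n in("top","side"):
    print(get_calibration(n))
    p,d=snapshot(n); np.savez(f"{n}0.npz",p=p,d=d); cv2.imwrite(f"pics/{n}0.png",p[:,:,::-1])
E
```

```text
{'t': np.float64(0.0), 'q': array([ 1.094,  0.528,  1.434, -0.   ,  1.181, -0.178]), 'qd': array([ 0.002, -0.001,  0.001,  0.001,  0.001, -0.   ]), 'tau': array([-0.0000e+00, -4.4235e+01, -1.7803e+01, -0.0000e+00,  8.0000e-03,
       -0.0000e+00]), 'tcp_pos': array([0.183, 0.597, 0.238]), 'tool_rot': array([ 0.148,  0.989, -0.001, -0.   ]), 'force': array([-0.243, -0.033, -0.224]), 'ft_torque': array([ 0.032,  0.032, -0.014]), 'gripper_force': np.float64(0.0), 'finger_gap': np.float64(0.993)}
{'vfov': 56.87475568940454, 'cx': 259.0585564675025, 'cy': 193.40192635358412, 'xyz': array([0.34435402, 0.38682197, 0.91188966]), 'attitude': array([-0.65732185,  0.74524837, -0.08332035,  0.07477011])}
{'vfov': 56.82973378107296, 'cx': 258.8761139360786, 'cy': 194.35724482002374, 'xyz': array([ 0.15688192, -0.20030809,  0.61745933]), 'attitude': array([ 0.85718184, -0.25787788,  0.13206089, -0.42579127])}
```

View pics/top0.png

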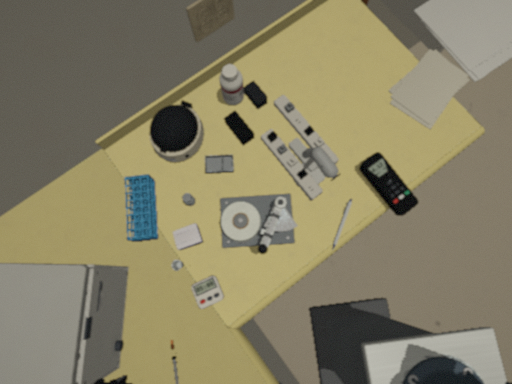

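View pics/side0.png

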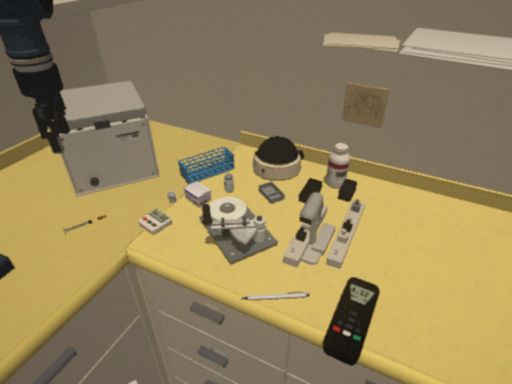

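The top view shows the unwinder plate near (257,220), with the roll at (240,221), the black knob at (263,249) and the pivot post near (281,203). The side view shows the knob standing near (206,214). Next I'll measure the pieces.

```bash
python3 - <<'E'
from h import *
from scipy.optimize import least_squares
D={n:np.load(n+"0.npz") for n in("top","side")}
for n,(u0,u1,v0,v1) in dict(top=(245,285,235,260),side=(195,222,195,232)).items():
    p=D[n]["p"]; hsv=cv2.cvtColor(p,cv2.COLOR_RGB2HSV); m=np.zeros((384,512),np.uint8)
    m[v0:v1,u0:u1]=(hsv[v0:v1,u0:u1,2]<50)*255
    k,l,st,ce=cv2.connectedComponentsWithStats(m)
    print(n,[(st[i].tolist(),ce[i].round(1)) for i in range(1,k) if st[i,4]>8])
    P=cloud(n,D[n]["d"])
    for i in range(1,k):
        if st[i,4]>8:
            q=P[l==i]; print(" z pct",np.percentile(q[:,2],[5,50,95]).round(3), "hi",np.median(q[q[:,2]>.112],0).round(4) if (q[:,2]>.112).any() else None)
P=cloud("top",D["top"]["d"]); p=D["top"]["p"]
roi=np.zeros((384,512),bool); roi[185:255,210:305]=1
# plate: height 12mm
m=roi&(abs(P[...,2]-.012)<.006)
hsv=cv2.cvtColor(p,cv2.COLOR_RGB2HSV)
g=(roi&(hsv[...,1]<70)).astype(np.uint8)
g=cv2.morphologyEx(g,cv2.MORPH_OPEN,np.ones((3,3)))
c=max(cv2.findContours(g,0,2)[0],key=cv2.contourArea)
W=np.array([onplane("top",u,v,.012)[:2] for u,v in c[:,0]],np.float32)
r=cv2.minAreaRect(W); print("plate",r, cv2.boxPoints(r).round(3).tolist())
m=roi&(abs(P[...,2]-.051)<.005)&(hsv[...,2]>150); k,l,st,ce=cv2.connectedComponentsWithStats(m.astype(np.uint8))
i=1+np.argmax(st[1:,4]); cc=(l==i).astype(np.uint8); ct=max(cv2.findContours(cc,0,2)[0],key=cv2.contourArea)
(x,y),rad=cv2.minEnclosingCircle(ct); print("roll",st[i],x,y,rad,onplane("top",x,y,.051).round(4))
print("knob top guess",onplane("top",263,249,.122).round(3),"pivot guess",onplane("top",281,203,.095).round(3))
print("heights nearby"); 
for n,u,v in [("top",340,222),("top",225,164),("top",188,200),("top",187,237),("top",178,265),("top",207,291),("top",315,180),("top",325,160),("top",285,217)]: print(u,v,cloud(n,D[n]["d"])[v,u].round(3))
big=cv2.resize(p[180:265,205:310],None,fx=6,fy=6,interpolation=cv2.INTER_CUBIC); cv2.imwrite("pics/crop.png",big[:,:,::-1])
E
```

```text
top [([259, 245, 7, 8, 46], array([261.9, 248.4]))]
 z pct [0.085 0.122 0.125] hi [0.3998 0.3746 0.1222]
side [([207, 209, 3, 9, 12], array([207.8, 212.9])), ([204, 210, 3, 8, 10], array([204.6, 213.5]))]
 z pct [0.093 0.108 0.116] hi [0.401  0.367  0.1152]
 z pct [0.096 0.106 0.116] hi [0.395  0.3678 0.1147]
plate ((0.4721842408180237, 0.3741607069969177), (0.1961577981710434, 0.14427362382411957), 86.63658142089844) [[0.39399999380111694, 0.2800000011920929], [0.5379999876022339, 0.2720000147819519], [0.550000011920929, 0.46799999475479126], [0.4059999883174896, 0.47600001096725464]]
roll [222 202  38  38 973] 240.38461303710938 220.61538696289062 19.461793899536133 [0.4774 0.4178 0.051 ]
knob top guess [0.397 0.373 0.122] pivot guess [0.5   0.317 0.095]
heights nearby
340 222 [ 0.45   0.164 -0.001]
225 164 [0.642 0.443 0.002]
188 200 [0.545 0.541 0.051]
187 237 [0.456 0.554 0.036]
178 265 [0.393 0.588 0.004]
207 291 [0.321 0.519 0.02 ]
315 180 [0.566 0.213 0.012]
325 160 [0.568 0.215 0.172]
285 217 [0.472 0.309 0.057]
```

View pics/crop.png

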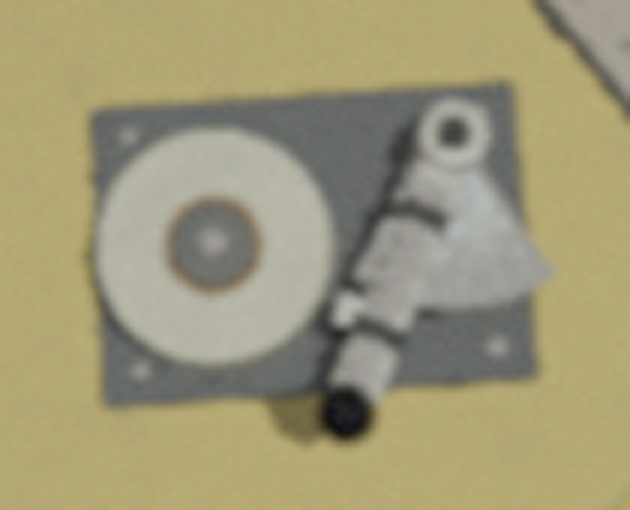

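The measurements agree. The knob measures (0.3995, 0.374, 0.122), and the plate and roll predict (0.401, 0.373). The pivot is about (0.5066, 0.316) and the arm points at about 151.7°. I'll turn the tool x axis along the arm and move above the knob.

Call:
play_rows(rows=[[[0,0,5.65],[0,0,0],0],[[0,0,5.65],[0,0,0],0],[[0,0,0],[-29.6,-9.4,0],0],[[0,0,0],[-29.6,-9.4,0],0],[[0,0,0],[-29.6,-9.4,0],0],[[0,0,0],[-29.6,-9.4,0],0],[[0,0,0],[-29.6,-9.4,0],0],[[0,0,0],[-29.6,-9.4,0],0],[[0,0,0],[-29.6,-9.4,0],0],[[0,0,0],[-29.6,-9.4,0],0],[[0,0,0],[-29.6,-9.4,0],0],[[0,0,0],[-29.6,-9.4,0],0]])

```text
t: 1.1
tcp_pos: [0.3997, 0.3727, 0.239]
tool_rot: [0.245, 0.97, -0.0, -0.0]
force: [1.0, 0.3, 0.4]
finger_gap: 1.001
gripper_force: 0.0
```

Call:
play_rows(rows=[[[0,0,0],[0,1,14],0],[[0,0,0],[0,0,14],0],[[0,0,0],[0,0,14],0],[[0,0,0],[0,0,14],0],[[0,0,0],[0,0,14],0],[[0,0,0],[0,0,14],0],[[0,0,0],[0,0,14],0],[[0,0,0],[0,0,14],0],[[0,0,0],[0,0,12],0],[[0,0,0],[0,0,10],0],[[0,0,0],[0,0,8],0],[[0,0,0],[0,0,0],0]])

```text
t: 2.1
tcp_pos: [0.3987, 0.3744, 0.0956]
tool_rot: [0.245, 0.97, -0.001, -0.001]
force: [-0.6, -0.9, -0.9]
finger_gap: 0.998
gripper_force: 0.0
```

```bash
python3 - <<'E'
from h import *
s=sense(); print(s["tcp_pos"].round(4),s["force"].round(1))
p,d=snapshot("side"); a=p[150:270,140:290]; b,_=snapshot("top"); b=b[180:280,205:330]
b=cv2.resize(b,(500,400),interpolation=2); a=cv2.resize(a,(500,400),interpolation=2) if 0 else cv2.resize(a,(300,240),interpolation=2)
o=np.zeros((400,800,3),np.uint8); o[:,:500]=b; o[:240,500:]=a; cv2.imwrite("pics/g1.png",o[:,:,::-1])
E
```

```text
[0.3987 0.3744 0.0956] [-0.6 -0.9 -0.9]
```

View pics/g1.png

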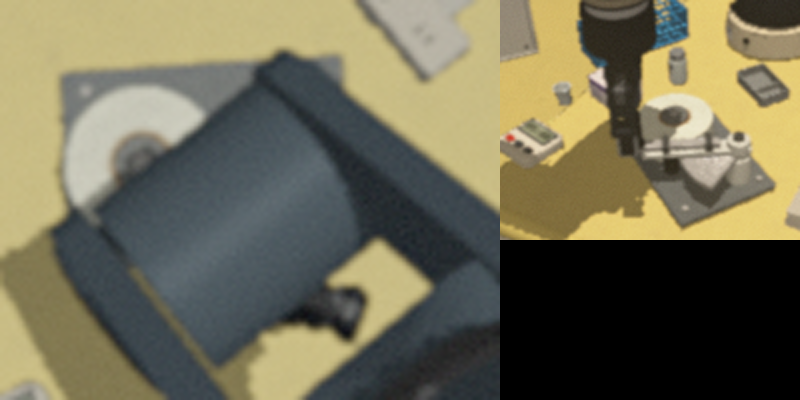

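The side crop shows the gripper around the knob at the arm's outer end, with nothing touching. The top view is hidden by the arm. Closing now.

Call:
play_rows(rows=[[[0,0,0],[0,0,0],0.5],[[0,0,0],[0,0,0],0.7],[[0,0,0],[0,0,0],0.75],[[0,0,0],[0,0,0],0.8],[[0,0,0],[0,0,0],1],[[0,0,0],[0,0,0],1],[[0,0,0],[0,0,0],1],[[0,0,0],[0,0,0],1],[[0,0,0],[0,0,0],1],[[0,0,0],[0,0,0],1]], grip_force=60)

```text
t: 3.03
tcp_pos: [0.3996, 0.375, 0.0977]
tool_rot: [0.245, 0.97, 0.0, 0.0]
force: [-1.5, -0.9, 6.0]
finger_gap: 0.195
gripper_force: 58.6
```

Gripped: the gap is 16.6 mm, about the 18 mm knob. Pulling outward.

Call:
play_rows(rows=[[[0,0,0],[2,0,0],1],[[0,0,0],[2,0,0],1],[[0,0,0],[2,0,0],1],[[0,0,0],[2,0,0],1],[[0,0,0],[2,0,0],1],[[0,0,0],[2,0,0],1],[[0,0,0],[2,0,0],1],[[0,0,0],[2,0,0],1],[[0,0,0],[2,0,0],1],[[0,0,0],[0,0,0],1],[[0,0,0],[0,0,0],1]])

```text
t: 3.95
tcp_pos: [0.3856, 0.3828, 0.0975]
tool_rot: [0.244, 0.97, -0.0, 0.002]
force: [4.3, -6.0, 2.2]
finger_gap: 0.191
gripper_force: 58.5
```

Call:
play_rows(rows=[[[0,0,0],[1,0,0],1],[[0,0,0],[1,0,0],1],[[0,0,0],[1,0,0],1],[[0,0,0],[0,0,0],1],[[0,0,0],[0,0,0],1]])

```text
t: 4.37
tcp_pos: [0.3831, 0.3841, 0.0975]
tool_rot: [0.245, 0.97, -0.0, 0.002]
force: [4.3, -6.2, 3.2]
finger_gap: 0.194
gripper_force: 58.5
```

Call:
play_rows(rows=[[[0,0,0],[1,0,0],1],[[0,0,0],[1,0,0],1],[[0,0,0],[1,0,0],1],[[0,0,0],[0,0,0],1],[[0,0,0],[0,0,0],1]])

```text
t: 4.78
tcp_pos: [0.3819, 0.385, 0.0975]
tool_rot: [0.244, 0.97, -0.0, 0.003]
force: [8.4, -9.4, 1.2]
finger_gap: 0.192
gripper_force: 58.6
```

Call:
play_rows(rows=[[[0,0,0],[1,0,0],1],[[0,0,0],[1,0,0],1],[[0,0,0],[0,0,0],1],[[0,0,0],[0,0,0],1]])

```text
t: 5.12
tcp_pos: [0.3818, 0.3852, 0.0974]
tool_rot: [0.244, 0.97, -0.001, 0.004]
force: [12.4, -13.5, -0.9]
finger_gap: 0.196
gripper_force: 58.6
```

It's at the stop: 20.5 mm travelled, and the force rises to 17 N with no further motion. I'm starting the swing while keeping the outward bias.

Call:
play_rows(rows=[[[0,0,-1],[0,-1,0],1],[[0,0,0],[0,-5,0],1],[[0,0,-2],[0,0,0],1],[[0,0,0],[0,-5,0],1],[[0,0,-2],[0,0,0],1],[[0,0,0],[0,-5,0],1],[[0,0,-2],[0,0,0],1],[[0,0,0],[0,-5,0],1],[[0,0,-2],[0,0,0],1],[[0,0,0],[0,-5,0],1],[[0,0,-1],[0,0,0],1],[[0,0,0],[0,0,0],1]])

```text
t: 6.12
tcp_pos: [0.373, 0.3656, 0.0978]
tool_rot: [0.159, 0.987, 0.004, 0.006]
force: [11.0, -1.3, -4.8]
finger_gap: 0.191
gripper_force: 59.0
```

Call:
play_rows(rows=[[[0,0,-1.5],[0,0,0],1],[[0,0,0],[0,-7.6,0],1],[[0,0,-3],[0,0,0],1],[[0,0,0],[0,-7.6,0],1],[[0,0,-3],[0,0,0],1],[[0,0,0],[0,-7.6,0],1],[[0,0,-3],[0,0,0],1],[[0,0,0],[0,-7.6,0],1],[[0,0,-3],[0,0,0],1],[[0,0,0],[0,-7.6,0],1],[[0,0,-1.5],[0,0,0],1],[[0,0,0],[0,0,0],1]])

```text
t: 7.12
tcp_pos: [0.3644, 0.3285, 0.0977]
tool_rot: [0.03, 1.0, 0.003, 0.005]
force: [8.3, 1.3, -3.2]
finger_gap: 0.192
gripper_force: 59.2
```

Call:
play_rows(rows=[[[0,0,-1.5],[0,0,0],1],[[0,0,0],[0,-7.6,0],1],[[0,0,-3],[0,0,0],1],[[0,0,0],[0,-7.6,0],1],[[0,0,-3],[0,0,0],1],[[0,0,0],[0,-7.6,0],1],[[0,0,-3],[0,0,0],1],[[0,0,0],[0,-7.6,0],1],[[0,0,-3],[0,0,0],1],[[0,0,0],[0,-7.6,0],1],[[0,0,-1.5],[0,0,0],1],[[0,0,0],[0,0,0],1]])

```text
t: 8.12
tcp_pos: [0.3673, 0.2914, 0.0977]
tool_rot: [-0.101, 0.995, 0.003, 0.006]
force: [6.1, 6.1, -4.5]
finger_gap: 0.188
gripper_force: 59.2
```

Call:
play_rows(rows=[[[0,0,-1.5],[1.5,0,0],1],[[0,0,0],[0,-7.6,0],1],[[0,0,-3],[0,0,0],1],[[0,0,0],[0,-7.6,0],1],[[0,0,-3],[0,0,0],1],[[0,0,0],[0,-7.6,0],1],[[0,0,-3],[0,0,0],1],[[0,0,0],[0,-7.6,0],1],[[0,0,-1.5],[0,0,0],1],[[0,0,0],[0,0,0],1]])

```text
t: 8.95
tcp_pos: [0.3746, 0.2619, 0.0976]
tool_rot: [-0.203, 0.979, 0.002, 0.005]
force: [5.6, 6.9, -3.3]
finger_gap: 0.188
gripper_force: 59.2
```

Call:
play_rows(rows=[[[0,0,0],[0,-1,0],1],[[0,0,0],[0,-1,0],1],[[0,0,0],[0,0,0],1],[[0,0,0],[0,0,0],1]])

```text
t: 9.28
tcp_pos: [0.3752, 0.2604, 0.0976]
tool_rot: [-0.203, 0.979, 0.002, 0.005]
force: [5.4, 7.5, -3.5]
finger_gap: 0.192
gripper_force: 59.2
```

Call:
play_rows(rows=[[[0,0,0],[0,-1,0],1],[[0,0,0],[0,-1,0],1],[[0,0,-1],[0,-1,0],1],[[0,0,0],[0,0,0],1],[[0,0,0],[0,0,0],1]])

```text
t: 9.7
tcp_pos: [0.3756, 0.2587, 0.0976]
tool_rot: [-0.211, 0.977, 0.003, 0.005]
force: [2.1, 14.7, -2.5]
finger_gap: 0.195
gripper_force: 59.3
```

Call:
play_rows(rows=[[[0,0,0],[0,-1,0],1],[[0,0,0],[0,-1,0],1],[[0,0,0],[0,-1,0],1],[[0,0,0],[0,0,0],1],[[0,0,0],[0,0,0],1]])

```text
t: 10.12
tcp_pos: [0.3755, 0.2575, 0.0976]
tool_rot: [-0.211, 0.978, 0.004, 0.004]
force: [-2.2, 24.2, -1.8]
finger_gap: 0.185
gripper_force: 59.8
```

Stop reached: the tangential force climbs from about 9 N to 23 N with almost no motion. I'll ease it slightly, add some outward bias, and check with the cameras.

Call:
play_rows(rows=[[[0,0,0],[1,1,0],1],[[0,0,0],[1,0,0],1],[[0,0,0],[0,0,0],1],[[0,0,0],[0,0,0],1],[[0,0,0],[0,0,0],1],[[0,0,0],[0,0,0],1]])

```text
t: 10.62
tcp_pos: [0.3747, 0.2575, 0.0976]
tool_rot: [-0.211, 0.977, 0.004, 0.006]
force: [0.1, 22.5, -4.2]
finger_gap: 0.195
gripper_force: 59.5
```

```bash
python3 - <<'E'
from h import *
s=sense(); r=R.from_quat(s["tool_rot"]); print(s["t"],s["tcp_pos"].round(4),s["force"].round(1),r.inv().apply(s["force"]).round(1),np.round(s["q"],2))
a,_=snapshot("side"); b,_=snapshot("top")
b=cv2.resize(b[140:300,150:350],(400,320),interpolation=2); a=cv2.resize(a[140:300,120:320],(400,320),interpolation=2)
cv2.imwrite("pics/g2.png",np.hstack([b,a])[:,:,::-1])
E
```

```text
10.6167 [0.3747 0.2575 0.0976] [ 0.1 22.5 -4.2] [-9.3 20.4  4.4] [ 0.35  0.55  1.99  0.01  0.59 -1.65]
```

View pics/g2.png

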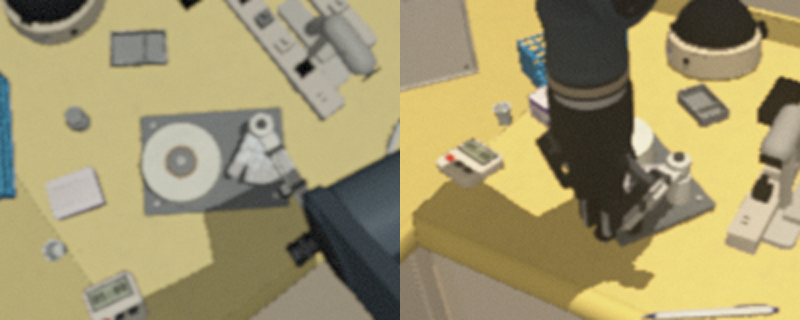

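The top crop shows the arm swung clear of the roll, now pointing from the pivot at (260,122) toward the gripper at (300,195), with the small items in place. The radial force is only 9 N, so I'll pull the slide a little farther to make sure it's at its stop too.

Call:
play_rows(rows=[[[0,0,0],[1,0,0],1],[[0,0,0],[1,0,0],1],[[0,0,0],[0,0,0],1],[[0,0,0],[0,0,0],1],[[0,0,0],[0,0,0],1],[[0,0,0],[0,0,0],1]])

```text
t: 11.22
tcp_pos: [0.3748, 0.2574, 0.0976]
tool_rot: [-0.211, 0.978, 0.004, 0.008]
force: [4.2, 24.1, -7.9]
finger_gap: 0.189
gripper_force: 59.1
```

```bash
python3 - <<'E'
from h import *
s=sense(); r=R.from_quat(s["tool_rot"]); print(s["t"],s["tcp_pos"].round(4),r.inv().apply(s["force"]).round(1),s["gripper_force"],s["finger_gap"])
E
```

```text
11.2167 [0.3748 0.2574 0.0976] [-13.6  20.2   8.2] 59.08693354111165 0.18899899295840225
```

Both stops are now confirmed: 2 mm more commanded outward gave no motion, only more force. The grip is steady at 59 N. Handing in.

```bash
python3 -c "
from station import *
print(sign_off())"
```

```text
the job is handed in; nothing more can be done
None
```

The job is handed in at about 11 s, within the 32 s limit: the knob was pulled fully to its stop, the arm swung round to its end stop and is still held there by the knob, and the small items I could see in the last camera check were undisturbed.

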